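Batch brass valve bonnets from the pocket tray through the tipping pan

TASK

Swing the tipping pan down level, then move every brass valve bonnet from the pocket tray into the pan. Once the whole batch is in the pan, lift the pan by its bar to tip it all into the green tote, and swing the empty pan back down level. Leave the wrench, the flange and the jar where they are.

Things in the scene. Friction and masses are not known exactly. Their poses are not given: they have to be found in the camera images.
- pan_body (a joint): angle of the tipping pan about its hinge, rad: 0 level (a stop), up to 1.25 fully tipped (a stop). The hinge is stiff: the pan stays at whatever angle it is left at. About 4 N at the bar moves the empty pan, up to about 12 N lifts the full one. Tip it close to the upper stop so that every part slides out
- pan_hinge (a point): midpoint of the pan's hinge axis, at the pouring lip, 115 mm above the bench; does not move with the pan. Its x axis is the hinge axis; its y axis points level from the hinge towards the bar end of the level pan, z up
- pan_floor (a point): centre of the pan's floor (upper face), turning with the pan: x along the hinge (the floor is 150 mm wide, 144 mm between the walls), y from the pouring lip to the bar end (180 mm long), z square to the floor. Aluminium pan, walls 25 mm high and 3 mm thick on three sides, none at the lip (y = -90 mm). Level, the floor is 115 mm above the bench
- pan_bar (a point): middle of the pan's lift bar: a round black bar of 14 mm diameter, parallel to the hinge, 104 mm clear between its two arms, turning with the pan. It is 225 mm from the hinge along the pan's y and 18 mm above the floor's plane, 45 mm beyond the end wall; nothing beneath it but the bench. Same axes as pan_floor
- tote: open green plastic tote, fixed, 200 x 200 mm, 85 mm high, walls and floor 5 mm thick, under the pan's lip; origin at the centre of its underside, axes as pan_hinge
- tray: grey plastic pocket tray, fixed, 135 mm (its x) x 200 mm (its y) x 32 mm high, origin at the centre of its underside. Six square pockets, 31 mm wide and 24 mm deep, at x = -34, 34 mm and y = -65, 0, 65 mm; some may be empty
- bonnet1: brass valve bonnet, 75 mm long, about 0.14 kg: a square body 26 x 26 mm and 40 mm long with a round spindle of 14 mm diameter and 35 mm length on it; origin at the centre of the body's end face, z along the part towards the spindle's tip. At the start it stands in a pocket, spindle up, its origin 8 mm above the bench. All are alike; some may be absent
- bonnet2: brass valve bonnet, 75 mm long, about 0.14 kg: a square body 26 x 26 mm and 40 mm long with a round spindle of 14 mm diameter and 35 mm length on it; origin at the centre of the body's end face, z along the part towards the spindle's tip. At the start it stands in a pocket, spindle up, its origin 8 mm above the bench. All are alike; some may be absent
- bonnet3: brass valve bonnet, 75 mm long, about 0.14 kg: a square body 26 x 26 mm and 40 mm long with a round spindle of 14 mm diameter and 35 mm length on it; origin at the centre of the body's end face, z along the part towards the spindle's tip. At the start it stands in a pocket, spindle up, its origin 8 mm above the bench. All are alike; some may be absent
- bonnet4: brass valve bonnet, 75 mm long, about 0.14 kg: a square body 26 x 26 mm and 40 mm long with a round spindle of 14 mm diameter and 35 mm length on it; origin at the centre of the body's end face, z along the part towards the spindle's tip. At the start it stands in a pocket, spindle up, its origin 8 mm above the bench. All are alike; some may be absent
- bonnet5: brass valve bonnet, 75 mm long, about 0.14 kg: a square body 26 x 26 mm and 40 mm long with a round spindle of 14 mm diameter and 35 mm length on it; origin at the centre of the body's end face, z along the part towards the spindle's tip. At the start it stands in a pocket, spindle up, its origin 8 mm above the bench. All are alike; some may be absent
- bonnet6: brass valve bonnet, 75 mm long, about 0.14 kg: a square body 26 x 26 mm and 40 mm long with a round spindle of 14 mm diameter and 35 mm length on it; origin at the centre of the body's end face, z along the part towards the spindle's tip. At the start it stands in a pocket, spindle up, its origin 8 mm above the bench. All are alike; some may be absent
- wrench: bystander: steel wrench 200 mm long lying flat on the bench; leave alone
- flange: bystander: flat steel flange, 110 mm across, 16 mm thick; leave alone
- oil: bystander: white plastic jar, 70 mm across, 90 mm tall; leave alone
Not all that is in view belongs to the job. Leave any turquoise look-alike of the bonnet6 alone. Leave any orange or pink look-alike of the bonnet4 alone.

How it is judged:
On the way, in this order (a step that is already met when the one before it is completed fails the run):
1. the pan has been swung down level (value of joint pan_body below 0.1 rad), for 0.2 s.
2. every bonnet is in the level pan (value of joint pan_body below 0.1 rad and x of bonnet1 in the frame of pan_floor between -0.085 and 0.085 m and y of bonnet1 in the frame of pan_floor between -0.105 and 0.105 m and z of bonnet1 in the frame of pan_floor between -0.01 and 0.05 m and x of bonnet2 in the frame of pan_floor between -0.085 and 0.085 m and y of bonnet2 in the frame of pan_floor between -0.105 and 0.105 m and z of bonnet2 in the frame of pan_floor between -0.01 and 0.05 m and x of bonnet3 in the frame of pan_floor between -0.085 and 0.085 m and y of bonnet3 in the frame of pan_floor between -0.105 and 0.105 m and z of bonnet3 in the frame of pan_floor between -0.01 and 0.05 m and x of bonnet4 in the frame of pan_floor between -0.085 and 0.085 m and y of bonnet4 in the frame of pan_floor between -0.105 and 0.105 m and z of bonnet4 in the frame of pan_floor between -0.01 and 0.05 m and x of bonnet5 in the frame of pan_floor between -0.085 and 0.085 m and y of bonnet5 in the frame of pan_floor between -0.105 and 0.105 m and z of bonnet5 in the frame of pan_floor between -0.01 and 0.05 m and x of bonnet6 in the frame of pan_floor between -0.085 and 0.085 m and y of bonnet6 in the frame of pan_floor between -0.105 and 0.105 m and z of bonnet6 in the frame of pan_floor between -0.01 and 0.05 m), for 0.3 s.
3. the pan has been tipped up by at least 0.7 rad (value of joint pan_body above 0.7 rad), for 0.1 s.
At the end, for the whole second after the job is handed in: every bonnet lies at rest (below 0.05 m/s) within the tote's walls (its origin at most 100 mm from the tote's centre line either way and under 100 mm high), and the pan is level (below 0.1 rad) (value of joint pan_body below 0.1 rad and x of bonnet1 in the frame of tote between -0.1 and 0.1 m and y of bonnet1 in the frame of tote between -0.1 and 0.1 m and z of bonnet1 in the frame of tote between -0.005 and 0.1 m and linear speed of each of bonnet1, bonnet2, bonnet3, bonnet4, bonnet5, bonnet6 below 0.05 m/s and x of bonnet2 in the frame of tote between -0.1 and 0.1 m and y of bonnet2 in the frame of tote between -0.1 and 0.1 m and z of bonnet2 in the frame of tote between -0.005 and 0.1 m and x of bonnet3 in the frame of tote between -0.1 and 0.1 m and y of bonnet3 in the frame of tote between -0.1 and 0.1 m and z of bonnet3 in the frame of tote between -0.005 and 0.1 m and x of bonnet4 in the frame of tote between -0.1 and 0.1 m and y of bonnet4 in the frame of tote between -0.1 and 0.1 m and z of bonnet4 in the frame of tote between -0.005 and 0.1 m and x of bonnet5 in the frame of tote between -0.1 and 0.1 m and y of bonnet5 in the frame of tote between -0.1 and 0.1 m and z of bonnet5 in the frame of tote between -0.005 and 0.1 m and x of bonnet6 in the frame of tote between -0.1 and 0.1 m and y of bonnet6 in the frame of tote between -0.1 and 0.1 m and z of bonnet6 in the frame of tote between -0.005 and 0.1 m); the robot touches nothing.
It fails at once if the wrench is moved more than 50 mm (distance of wrench from where it was at the start of the episode above 0.05 m).
It fails at once if the steel flange is moved more than 50 mm (distance of flange from where it was at the start of the episode above 0.05 m).
It fails at once if the jar is moved more than 50 mm (distance of oil from where it was at the start of the episode above 0.05 m).
Of bonnet1, bonnet2, bonnet3, bonnet4, bonnet5, bonnet6 only 4 to 6 are there at a start; the rules pass over those that are not, and their reading is None.
At some moment in a run one of bonnet1, bonnet2, bonnet3, bonnet4, bonnet5, bonnet6 may be knocked a few centimetres aside while the robot is not near it.
Once in a run the grip may slacken for a moment while it holds something.
It also fails if it takes over 210 s, if anything falls off the work surface, if the arm or the gripper's body presses on something with over 40 N, if the wrist force passes 120 N, or if a joint passes its speed limit or range.

ROBOT

A 6-joint arm with a two-finger parallel gripper is mounted at the origin on the work surface. World frame = base frame: x ahead of the robot, y to its left, z up, the work surface at z = 0. Lengths are in m, angles in rad, forces in N, time in s.
With the tool pointing down it reaches from about 0.3 to 0.875 m from the base axis. Payload 6.4 kg.
Tool frame: the origin (TCP) lies midway between the tips of the shut fingers; the grasp point (between the pads) lies 19 mm behind it; z points along the fingers, y is the line along which they close (so a half turn about z gives the same grasp; the last joint's range is limited). The gripper opens to 85 mm and grips with 20 to 120 N. Pads are 22 mm wide; open, the fingers measure 114 mm over their backs; the gripper's body (76 mm by 85 mm) begins 54 mm behind the grasp point. The pads swing forward as they close: fully open they stand 13 mm farther back than shut.
Start: joints at [-1.422, 0.181, 1.607, -0, 1.354, -0.206], TCP at [0.2, -0.539, 0.231] pointing down, gripper open.
Joint ranges: [-2.99, 2.99], [-0.89, 2.07], [0.3, 2.58], [-1.14, 4.28], [0, 2.63], [-3.12, 3.12]. Speed limits (rad/s): [2.57, 2.57, 3.01, 3.14, 3.14, 3.14].

INTERFACE

Orientations are given as a unit quaternion [w, x, y, z].
In Python, from bench import status, camera, ctrl gives the robot as it stands. The module is installed in compiled form; this text tells all that it offers.
- The arm moves only by the shell command python3 -m handwheel 'ROWS'. ROWS is JSON, a list that holds one entry, the list of rows, each a list of 7 numbers: the opening, from -1 (shut) to 1 (fully open), then the shift along the tool's x, y, z in cm, then the turn, a rotation vector about the tool's x, y, z in degrees. A call has 1 to 10 rows; each row is the pose to reach, as a shift and turn from the pose commanded when the call began, along the tool's axes at that moment; what a row does not reach only later rows make up. A row lasts 1/8 s, in which the tool goes at most 62.5 mm and 10.7 degrees, less where a joint would pass 70% of its speed; a pose out of reach is approached as far as the arm can. A call with a gripper value outside its range is refused whole. The fingers move at their own pace and stop on an object; the grip force is fixed at half the most. Time passes only in rows, so rows that repeat a pose let the fingers close. It gives the time, the measured TCP pose, the force, the opening and the grip force at its end, in the units of the state.
- status.get_obs(): the state, without advancing time (a new reading comes with each control period).
- camera(name): name is "side" or "top"; returns a dict with "frame" (400x640x3 uint8, blue, green, red), "depth" (400x640 float32, m along the optical axis (not along the pixel's ray), 0 where there is no reading), "fx", "fy", "cx", "cy" (pixels), "dist" ([k1, k2, p1, p2, k3] as OpenCV has them; the pictures are not rectified), "extrinsics" (4x4, takes a point from camera to world coordinates). Camera axes: x right, y down, z forward; pixel columns grow to the right and rows downward; lengths in m; the calibration is good to about 2 mm. A picture is of the moment at which its call begins.
- ctrl.hand_in(): hands the job in; it is judged then, once.
The state is a dict: "time_s": time; "q": joint angles; "dq": joint speeds; "joint_efforts": joint torques, N m; "eef_pos": TCP position; "eef_rot": TCP orientation; "wrist_force": force on the tool from outside, world axes, zero at the start; "torque": the same for the moment, N m; "opening": opening from 0.0 (shut) to 1.0 (fully open); "grasp_force": force on a finger pad.
Only numpy, scipy, OpenCV 4.12 (cv2) and the standard library are available. Lean on these libraries where they do the work, as an engineer would, in place of code of your own. Each camera call takes 0.05 s, during which the arm holds its last target. There are 200 camera calls.

## Working session

There is one attempt and no reset: what is moved stays moved. The work goes in short steps, Python scripts to look and compute and a shell command to move; the robot and the scene stay as the last step left them, time stands still between calls to the robot, and variables do not carry over. Pictures are saved under pics/ and viewed, at most 14 in all, crops included, and the job is handed in when it is done.

```bash
mkdir -p pics; cat > h.py <<'E'
import numpy as np, cv2
from bench import status, camera, ctrl
from scipy.spatial.transform import Rotation as R
def cam(n):
    c=camera(n); c['K']=np.array([[c['fx'],0,c['cx']],[0,c['fy'],c['cy']],[0,0,1]]); c['dist']=np.array(c['dist'],float); c['T']=np.array(c['extrinsics']); return c
def pts(c,uv):  # by depth
    uv=np.array(uv,float).reshape(-1,1,2); n=cv2.undistortPoints(uv,c['K'],c['dist'])[:,0]
    d=np.array([c['depth'][int(v),int(u)] for u,v in uv[:,0]])
    return (np.c_[n,np.ones(len(n))]*d[:,None])@c['T'][:3,:3].T+c['T'][:3,3]
def plane(c,uv,z):
    n=cv2.undistortPoints(np.array(uv,float).reshape(-1,1,2),c['K'],c['dist'])[:,0]
    r=np.c_[n,np.ones(len(n))]@c['T'][:3,:3].T; o=c['T'][:3,3]
    return o+r*((z-o[2])/r[:,2])[:,None]
def obs():
    o=status.get_obs(); print({k:np.round(o[k],3).tolist() for k in ('time_s','eef_pos','eef_rot','wrist_force','opening','grasp_force')}); return o
def togo(p,Rw=None):
    "shift in tool axes, cm, to world p"
    o=status.get_obs(); q=o['eef_rot']; M=R.from_quat([q[1],q[2],q[3],q[0]])
    print('cm',np.round(M.inv().apply(np.array(p)-o['eef_pos'])*100,2))
    if Rw is not None: print('deg',np.round((M.inv()*Rw).as_rotvec(degrees=True),1))
E
python3 - <<'E'
from h import *
for n in('top','side'):
    c=cam(n); cv2.imwrite(f'pics/{n}0.png',c['frame']); print(n,c['fx'],c['T'].round(3).tolist())
obs()
E
```

```text
top 446.8623911241744 [[0.023, -0.987, 0.158, 0.41], [-1.0, -0.025, -0.01, 0.065], [0.014, -0.157, -0.987, 1.411], [0.0, 0.0, 0.0, 1.0]]
side 430.1607017842269 [[-0.952, -0.2, 0.233, 0.382], [-0.307, 0.609, -0.731, 0.845], [0.005, -0.767, -0.641, 0.786], [0.0, 0.0, 0.0, 1.0]]
{'time_s': 0.1, 'eef_pos': [0.2, -0.539, 0.23], 'eef_rot': [-0.001, 0.984, 0.176, 0.0], 'wrist_force': [-0.407, -0.207, 0.229], 'opening': 1.001, 'grasp_force': 0.0}
```

View pics/top0.png

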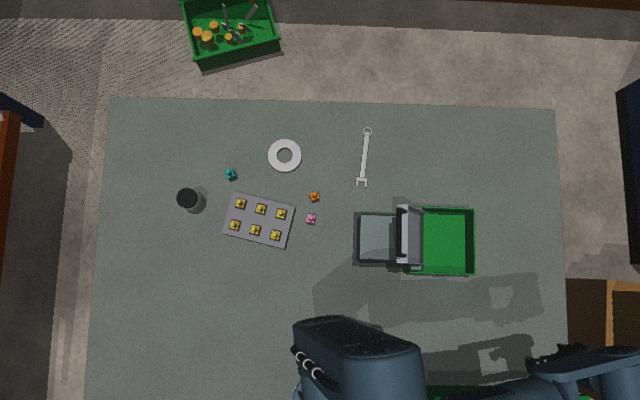

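View pics/side0.png

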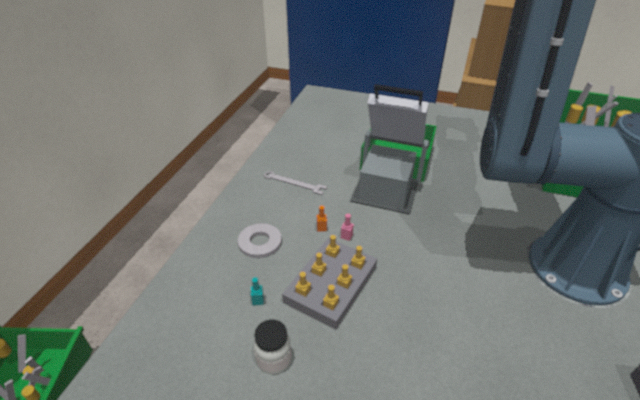

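Top view: six yellow bonnets stand in the tray, at (240,203), (261,209), (281,214), (234,225), (255,230) and (275,235). The look-alikes are turquoise (231,174), orange (314,196) and pink (311,218), all outside the tray. The pan is tipped up at about (408,236), with the tote at (440,240). The side view shows the black bar at (398,92). The job's parts are the six yellow ones in the tray, because they have the brass colour and stand in pockets.

```bash
cat >> h.py <<'E'
def cloud(c):
    v,u=np.mgrid[0:400,0:640]; uv=np.c_[u.ravel(),v.ravel()]
    return pts(c,uv).reshape(400,640,3)
def brass(c):
    h=cv2.cvtColor(c['frame'],cv2.COLOR_BGR2HSV); return cv2.inRange(h,(18,110,90),(34,255,255))
def bonnets(c,zmin=.06,zmax=.09,box=(.3,.9,-.6,.6)):
    P=cloud(c); m=(brass(c)>0)&(c['depth']>0)&(P[...,2]>zmin)&(P[...,2]<zmax)&(P[...,0]>box[0])&(P[...,0]<box[1])&(P[...,1]>box[2])&(P[...,1]<box[3])
    n,l,s,ce=cv2.connectedComponentsWithStats(m.astype(np.uint8))
    for i in range(1,n):
        if s[i,4]>3: print(ce[i].round(0),s[i,4],P[l==i].mean(0).round(4),P[l==i].max(0).round(3))
E
python3 - <<'E'
from h import *
t=cam('top'); s=cam('side')
for c in (t,s): bonnets(c); print()
for c in (t,s):
    P=cloud(c); hsv=cv2.cvtColor(c['frame'],cv2.COLOR_BGR2HSV)
    g=cv2.inRange(hsv,(50,120,40),(75,255,255))>0
    inb=(P[...,0]>.2)&(P[...,0]<.8)&(P[...,1]>-.6)&(P[...,1]<.1)&(c['depth']>0)
    q=P[g&inb&(P[...,2]>.075)&(P[...,2]<.095)]
    if len(q): print('tote rim',len(q),cv2.minAreaRect((q[:,:2]*1000).astype(np.float32)))
    q=P[inb&(P[...,2]>.13)&(P[...,2]<.5)&(c['frame'].max(2)<60)&(P[...,0]>.4)]
    print('dark',len(q)); 
    if len(q): print(np.percentile(q,[2,50,98],axis=0).round(3).tolist())
    q=P[inb&(P[...,2]>.1)&(P[...,2]<.5)&(P[...,0]>.38)&(P[...,0]<.62)&(P[...,1]>-.35)&(P[...,1]<-.1)]
    for z in np.arange(.1,.4,.025):
        k=q[(q[:,2]>z)&(q[:,2]<z+.025)]
        if len(k)>5: print(round(z,3),len(k),k.min(0).round(3),k.max(0).round(3),np.median(k,0).round(3))
tr=cam('top')
o=cv2.resize(t['frame'][150:280,180:490],None,fx=2.5,fy=2.5,interpolation=cv2.INTER_CUBIC); cv2.imwrite('pics/crop1.png',o)
E
```

```text
[238. 201.] 20 [0.5977 0.287  0.0811] [0.604 0.294 0.087]
[259. 207.] 19 [0.5811 0.224  0.081 ] [0.587 0.23  0.087]
[280. 212.] 20 [0.5679 0.1613 0.0803] [0.574 0.167 0.087]
[232. 223.] 20 [0.5298 0.3016 0.0799] [0.537 0.308 0.087]
[253. 228.] 19 [0.5173 0.2394 0.0816] [0.523 0.245 0.086]
[274. 234.] 19 [0.5016 0.1754 0.0811] [0.507 0.182 0.086]

[333. 240.] 41 [0.5695 0.1671 0.0739] [0.575 0.172 0.082]
[359. 251.] 46 [0.5037 0.1825 0.0744] [0.509 0.187 0.084]
[319. 258.] 47 [0.5828 0.2301 0.0745] [0.588 0.236 0.084]
[345. 270.] 47 [0.5191 0.2456 0.0744] [0.525 0.25  0.085]
[302. 277.] 52 [0.5983 0.2931 0.0748] [0.605 0.298 0.084]
[331. 290.] 58 [0.5313 0.3079 0.0741] [0.539 0.313 0.083]

tote rim 308 ((495.31134033203125, -326.59136962890625), (198.54579162597656, 200.27593994140625), 88.98310089111328)
dark 311
[[0.439, -0.231, 0.161], [0.504, -0.149, 0.321], [0.57, -0.142, 0.326]]
0.1 1451 [ 0.405 -0.263  0.1  ] [ 0.588 -0.1    0.125] [ 0.496 -0.15   0.105]
0.125 240 [ 0.407 -0.272  0.125] [ 0.587 -0.221  0.15 ] [ 0.488 -0.238  0.134]
0.15 199 [ 0.422 -0.258  0.15 ] [ 0.572 -0.214
[... 776 characters left out ...]
 1446 [ 0.408 -0.262  0.1  ] [ 0.591 -0.1    0.125] [ 0.501 -0.174  0.104]
0.125 311 [ 0.411 -0.256  0.125] [ 0.591 -0.215  0.15 ] [ 0.497 -0.229  0.135]
0.15 280 [ 0.426 -0.25   0.15 ] [ 0.576 -0.204  0.175] [ 0.498 -0.215  0.163]
0.175 289 [ 0.426 -0.229  0.175] [ 0.577 -0.189  0.2  ] [ 0.498 -0.199  0.187]
0.2 320 [ 0.426 -0.215  0.2  ] [ 0.577 -0.173  0.225] [ 0.499 -0.183  0.213]
0.225 331 [ 0.426 -0.203  0.225] [ 0.577 -0.159  0.25 ] [ 0.498 -0.169  0.238]
0.25 603 [ 0.427 -0.185  0.25 ] [ 0.577 -0.147  0.275] [ 0.499 -0.158  0.267]
0.275 226 [ 0.427 -0.18   0.275] [ 0.577 -0.148  0.3  ] [ 0.503 -0.171  0.278]
0.3 304 [ 0.442 -0.158  0.301] [ 0.563 -0.134  0.323] [ 0.501 -0.142  0.318]
```

View pics/crop1.png

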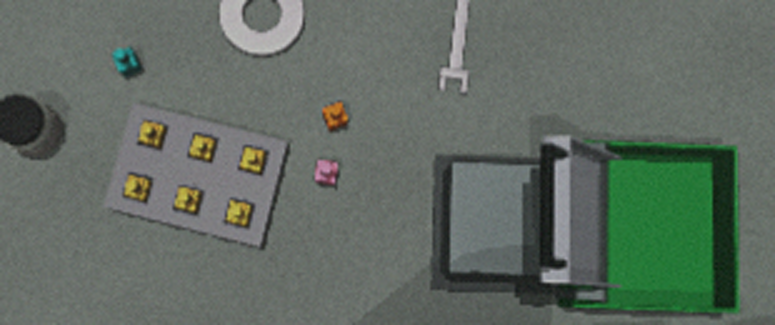

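The enlarged crop confirms six brass bonnets in the tray pockets, with orange, pink and turquoise parts outside it. The bar is at about (0.50, -0.147, 0.315), so the hinge is at about (0.50, -0.25, 0.115) with its axis along world x. I'll grip the bar with the tool pointing down.

```bash
python3 - <<'E'
from h import *
D=R.from_matrix(np.diag([1,-1,-1.]))
togo([.5,-.147,.41],D)
E
```

```text
cm [ 41.78 -26.33 -17.88]
deg [-0.  -0.  20.3]
```

```bash
python3 -m handwheel '[[[-0.3,0,0,-6,0,0,0],[-0.3,0,0,-12,0,0,0],[-0.3,5,-3,-17.9,0,0,4],[-0.3,10,-6,-17.9,0,0,8],[-0.3,16,-10,-17.9,0,0,14],[-0.3,21,-13,-17.9,0,0,20.3],[-0.3,26,-16.4,-17.9,0,0,20.3],[-0.3,31,-19.5,-17.9,0,0,20.3],[-0.3,36,-22.7,-17.9,0,0,20.3],[-0.3,41.8,-26.3,-17.9,0,0,20.3]]]'
python3 -m handwheel '[[[-0.3,0,0,0,0,0,0],[-0.3,0,0,0,0,0,0]]]'
python3 - <<'E'
from h import *
togo([.5,-.147,.295],R.from_matrix(np.diag([1,-1,-1.])));obs()
E
```

```text
time_s: 1.5
eef_pos: [0.4929, -0.1563, 0.4104]
eef_rot: [0.0, 1.0, 0.0, 0.0]
wrist_force: [0.9, -0.7, 0.5]
opening: 0.348
grasp_force: 0.0
time_s: 1.75
eef_pos: [0.4918, -0.1582, 0.4101]
eef_rot: [0.0, 1.0, 0.001, -0.0]
wrist_force: [-0.6, 0.8, -0.3]
opening: 0.348
grasp_force: 0.0
cm [ 0.83 -1.12 11.51]
deg [0.  0.  0.1]
{'time_s': 1.75, 'eef_pos': [0.492, -0.158, 0.41], 'eef_rot': [0.0, 1.0, 0.001, -0.0], 'wrist_force': [-0.599, 0.844, -0.256], 'opening': 0.348, 'grasp_force': 0.0}
```

```bash
python3 -m handwheel '[[[-0.3,0.8,-1.1,0,0,0,0],[-0.3,0.8,-1.1,5,0,0,0],[-0.3,0.8,-1.1,8,0,0,0],[-0.3,0.8,-1.1,11.5,0,0,0],[-0.3,0.8,-1.1,11.5,0,0,0],[-1,0.8,-1.1,11.5,0,0,0],[-1,0.8,-1.1,11.5,0,0,0],[-1,0.8,-1.1,11.5,0,0,0],[-1,0.8,-1.1,11.5,0,0,0],[-1,0.8,-1.1,11.5,0,0,0]]]'
python3 - <<'E'
from h import *
hy,hz=-.25,.115
o=obs(); y,z=o['eef_pos'][1:]; z+=.019
a0=np.arctan2(z-hz,y-hy); r=np.hypot(z-hz,y-hy); print(a0,r)
for a in np.linspace(a0,.07,13)[1:]: print(np.round(a,2),np.round([-(hy+.2257*np.cos(a)-y)*100, -(hz+.2257*np.sin(a)-z)*100],1))
E
```

```text
time_s: 3.0
eef_pos: [0.5004, -0.1472, 0.2964]
eef_rot: [0.0, 1.0, 0.0, 0.001]
wrist_force: [-1.9, 0.4, 5.5]
opening: 0.141
grasp_force: 59.3
{'time_s': 3.0, 'eef_pos': [0.5, -0.147, 0.296], 'eef_rot': [0.0, 1.0, 0.0, 0.001], 'wrist_force': [-1.859, 0.356, 5.54], 'opening': 0.141, 'grasp_force': 59.297}
1.097019621077468 0.2252060148887413
1.01 [-1.7  0.9]
0.93 [-3.3  2. ]
0.84 [-4.8  3.2]
0.75 [-6.2  4.6]
0.67 [-7.4  6. ]
0.58 [-8.6  7.6]
0.5 [-9.6  9.3]
0.41 [-10.4  11. ]
0.33 [-11.1  12.8]
0.24 [-11.6  14.6]
0.16 [-12.   16.5]
0.07 [-12.2  18.5]
```

```bash
python3 -m handwheel '[[[-1,0,-1.7,0.9,0,0,0],[-1,0,-3.3,2,0,0,0],[-1,0,-4.8,3.2,0,0,0],[-1,0,-6.2,4.6,0,0,0],[-1,0,-7.4,6,0,0,0],[-1,0,-8.6,7.6,0,0,0],[-1,0,-8.6,7.6,0,0,0]]]'
python3 -m handwheel '[[[-1,0,-1,1.7,0,0,0],[-1,0,-1.8,3.4,0,0,0],[-1,0,-2.5,5.2,0,0,0],[-1,0,-3,7,0,0,0],[-1,0,-3.4,8.9,0,0,0],[-1,0,-3.6,10.9,0,0,0],[-1,0,-3.6,10.9,0,0,0],[-1,0,-3.6,10.9,0,0,0]]]'
```

```text
time_s: 3.88
eef_pos: [0.5015, -0.0602, 0.2179]
eef_rot: [0.0, 1.0, 0.001, 0.002]
wrist_force: [10.8, -3.8, -6.1]
opening: 0.14
grasp_force: 58.6
time_s: 4.88
eef_pos: [0.5035, -0.0261, 0.1126]
eef_rot: [0.001, 1.0, 0.0, 0.004]
wrist_force: [5.4, -4.3, 9.8]
opening: 0.139
grasp_force: 65.8
```

```bash
python3 -m handwheel '[[[-0.3,0,0,0,0,0,0],[-0.3,0,0,0,0,0,0],[-0.3,0,0,-6,0,0,0],[-0.3,0,0,-12,0,0,0],[0,0,-6,-14,0,0,0],[0,0,-12,-14,0,0,0],[0,0,-12,-14,0,0,0]]]'
python3 - <<'E'
from h import *
t=cam('top');s=cam('side')
P=cloud(s); q=P[(s['depth']>0)&(P[...,0]>.45)&(P[...,0]<.55)&(P[...,1]>-.24)&(P[...,1]<-.085)]
print('floor z by y',[(y,np.median(q[(abs(q[:,1]-y)<.01),2]).round(4)) for y in (-.22,-.18,-.14,-.1)])
for c in (t,s):
  P=cloud(c); q=P[(c['depth']>0)&(P[...,2]>.105)&(P[...,2]<.15)&(P[...,0]>.4)&(P[...,0]<.6)&(P[...,1]>-.3)&(P[...,1]<.02)]
  print(np.percentile(q,[1,99],axis=0).round(3))
  bonnets(c)
cv2.imwrite('pics/s2.png',s['frame'])
togo([.57,.165,.17],R.from_matrix(np.diag([1,-1,-1.])));obs()
E
```

```text
time_s: 5.75
eef_pos: [0.4983, 0.0989, 0.2495]
eef_rot: [-0.001, 1.0, 0.003, -0.001]
wrist_force: [-0.5, -0.2, -0.1]
opening: 0.497
grasp_force: 0.0
floor z by y [(-0.22, np.float64(0.1133)), (-0.18, np.float64(0.1132)), (-0.14, np.float64(0.1134)), (-0.1, np.float64(0.1141))]
[[ 0.413 -0.26   0.108]
 [ 0.58  -0.022  0.142]]
[238. 201.] 20 [0.5975 0.2868 0.0806] [0.604 0.294 0.087]
[258. 207.] 13 [0.5811 0.2265 0.0801] [0.587 0.23  0.085]
[232. 223.] 20 [0.5297 0.3014 0.081 ] [0.537 0.308 0.088]
[253. 228.] 19 [0.5173 0.2394 0.082 ] [0.524 0.245 0.088]
[[ 0.413 -0.248  0.109]
 [ 0.586 -0.015  0.14 ]]
[332. 240.] 43 [0.5696 0.1673 0.0738] [0.574 0.172 0.083]
[359. 251.] 45 [0.5037 0.1821 0.0744] [0.509 0.188 0.083]
[319. 258.] 45 [0.583  0.2301 0.075 ] [0.589 0.235 0.083]
[345. 270.] 46 [0.5189 0.2456 0.0746] [0.524 0.251 0.084]
[302. 277.] 52 [0.5987 0.293  0.075 ] [0.605 0.297 0.083]
[331. 290.] 56 [0.5316 0.3077 0.0747] [0.539 0.313 0.084]
cm [ 7.16 -6.93  7.9 ]
deg [0.  0.1 0.2]
{'time_s': 5.85, 'eef_pos': [0.499, 0.096, 0.249], 'eef_rot': [0.0, 1.0, 0.001, -0.001], 'wrist_force': [-0.69, -0.295, 0.414], 'opening': 0.497, 'grasp_force': 0.0}
```

View pics/s2.png

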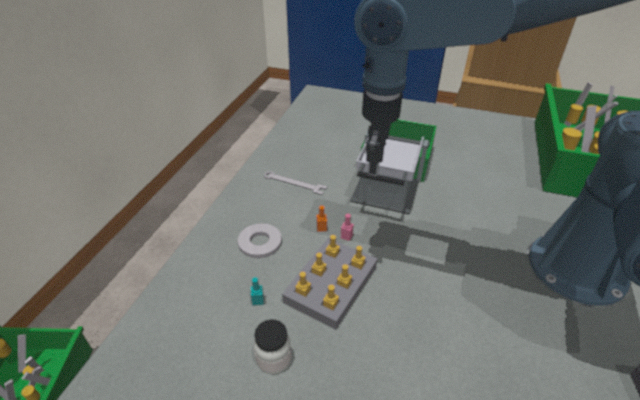

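The side view shows the pan level at (395,155), with all six brass bonnets standing in the tray around (331,270). I'll pick the one nearest the pan first, (333,240), at world (0.569, 0.162).

```bash
python3 -m handwheel '[[[0,4,-3.5,2,0,0,0],[0,7,-6.6,6,0,0,0],[0,7,-6.6,10,0,0,0],[0,7,-6.6,10,0,0,0],[0,7,-6.6,15,0,0,0],[0,7,-6.6,18,0,0,0],[0,7,-6.6,19.9,0,0,0],[0,7,-6.6,19.9,0,0,0],[0,7,-6.6,19.9,0,0,0]]]'
python3 -m handwheel '[[[-1,0,0,0,0,0,0],[-1,0,0,0,0,0,0],[-1,0,0,0,0,0,0],[-1,0,0,0,0,0,0],[-1,0,0,-3,0,0,0],[-1,0,0,-9,0,0,0],[-1,0,0,-15,0,0,0],[-1,0,0,-18,0,0,0],[-1,0,0,-18,0,0,0]]]'
```

```text
time_s: 6.98
eef_pos: [0.5712, 0.1606, 0.0532]
eef_rot: [-0.0, 1.0, 0.0, 0.001]
wrist_force: [0.2, -0.8, -0.2]
opening: 0.499
grasp_force: 0.0
time_s: 8.1
eef_pos: [0.5714, 0.1611, 0.2344]
eef_rot: [-0.0, 1.0, 0.0, 0.003]
wrist_force: [-0.0, 0.6, -2.3]
opening: 0.14
grasp_force: 58.7
```

```bash
python3 -m handwheel '[[[-1,0,6,0,0,0,0],[-1,-0.5,12,0,0,0,0],[-1,-1,18,0,0,0,0],[-1,-1.5,24,0,0,0,0],[-1,-2,30,0,0,0,0],[-1,-2.3,34,0,0,0,0],[-1,-2.3,35.6,0,0,0,0],[-1,-2.3,35.6,0,0,0,0],[-1,-2.3,35.6,4,0,0,0],[-1,-2.3,35.6,7,0,0,0]]]'
python3 -m handwheel '[[[-1,0,0,0,0,0,0]]]'
```

```text
time_s: 9.35
eef_pos: [0.5467, -0.1927, 0.1595]
eef_rot: [-0.001, 1.0, 0.001, -0.001]
wrist_force: [-0.6, -0.2, 20.2]
opening: 0.142
grasp_force: 62.3
time_s: 9.48
eef_pos: [0.5462, -0.1925, 0.1592]
eef_rot: [-0.001, 1.0, 0.001, -0.002]
wrist_force: [-0.2, 0.3, -1.3]
opening: 0.143
grasp_force: 64.1
```

```bash
python3 -m handwheel '[[[0,0,0,0,0,0,0],[0,0,0,0,0,0,0],[0,0,0,-4,0,0,0],[0,0,0,-8,0,0,0],[0,-1,-6,-9,0,0,0],[0,-2,-12,-9,0,0,0],[0,-3,-18,-9,0,0,0],[0,-4,-24,-9,0,0,0],[0,-4.3,-30,-9,0,0,0],[0,-4.3,-36.9,-9,0,0,0]]]'
python3 -m handwheel '[[[0,0,0,0,0,0,0]]]'
python3 - <<'E'
from h import *
s=cam('side'); bonnets(s); bonnets(s,.1,.2)
togo([.503,.177,.052],R.from_matrix(np.diag([1,-1,-1.])))
E
```

```text
time_s: 10.72
eef_pos: [0.5036, 0.1693, 0.2525]
eef_rot: [-0.0, 1.0, 0.0, 0.001]
wrist_force: [2.2, -0.9, 0.8]
opening: 0.499
grasp_force: 0.0
time_s: 10.85
eef_pos: [0.5031, 0.1716, 0.2522]
eef_rot: [-0.001, 1.0, 0.003, 0.001]
wrist_force: [0.1, -0.6, 0.5]
opening: 0.501
grasp_force: 0.0
[358. 251.] 46 [0.5038 0.1825 0.0751] [0.51  0.188 0.084]
[319. 258.] 49 [0.5831 0.23   0.0741] [0.589 0.235 0.083]
[344. 270.] 49 [0.5191 0.2458 0.0742] [0.525 0.251 0.083]
[302. 277.] 52 [0.5984 0.2932 0.0745] [0.604 0.298 0.084]
[331. 290.] 57 [0.5315 0.3075 0.0747] [0.538 0.313 0.083]
cm [-0.06 -0.76 20.  ]
deg [ 0.  -0.1  0.3]
```

```bash
python3 -m handwheel '[[[0,0,-0.7,5,0,0,0],[0,0,-0.7,10,0,0,0],[0,0,-0.7,15,0,0,0],[0,0,-0.7,18,0,0,0],[0,0,-0.7,20,0,0,0],[0,0,-0.7,20,0,0,0],[-1,0,-0.7,20,0,0,0],[-1,0,-0.7,20,0,0,0],[-1,0,-0.7,20,0,0,0],[-1,0,-0.7,20,0,0,0]]]'
python3 -m handwheel '[[[-1,0,0,-4,0,0,0],[-1,0,0,-10,0,0,0],[-1,0,0,-16,0,0,0],[-1,0,0,-18,0,0,0],[-1,0,0,-18,0,0,0]]]'
python3 - <<'E'
from h import *
s=cam('side'); cv2.imwrite('pics/s3.png',cv2.resize(s['frame'][60:360,220:540],None,fx=2,fy=2))
togo([.548,-.113,.16])
E
```

```text
time_s: 12.15
eef_pos: [0.5051, 0.1741, 0.0527]
eef_rot: [0.0, 1.0, 0.0, 0.001]
wrist_force: [-0.2, -2.2, 5.8]
opening: 0.142
grasp_force: 59.0
time_s: 12.78
eef_pos: [0.5046, 0.1747, 0.2331]
eef_rot: [-0.0, 1.0, 0.0, 0.002]
wrist_force: [0.1, -1.0, -2.8]
opening: 0.145
grasp_force: 59.2
cm [ 4.43 28.75  7.1 ]
```

View pics/s3.png

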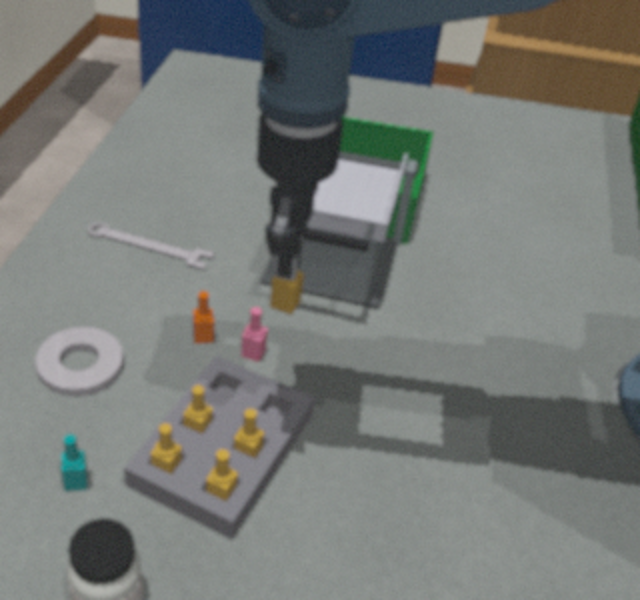

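The crop shows the second bonnet held at (287,290), and two empty pockets in the tray. The first bonnet is hidden behind the gripper.

```bash
python3 -m handwheel '[[[-1,0,6,0,0,0,0],[-1,0,12,0,0,0,0],[-1,0,18,0,0,0,0],[-1,0,24,0,0,0,0],[-1,-0.4,30,0,0,0,0],[-1,-0.4,35.5,0,0,0,0],[-1,-0.4,36.8,0,0,0,0],[-1,-0.4,36.8,2,0,0,0],[-1,-0.4,36.8,5,0,0,0],[-1,-0.4,36.8,7,0,0,0]]]'
python3 -m handwheel '[[[-1,0,0,0,0,0,0],[-1,0,0,0,0,0,0],[0,0,0,0,0,0,0],[0,0,0,0,0,0,0],[0,0,0,-4,0,0,0],[0,0,0,-9,0,0,0],[0,0,-6,-9,0,0,0],[0,1,-12,-9,0,0,0],[0,2,-18,-9,0,0,0],[0,2,-18,-9,0,0,0]]]'
python3 - <<'E'
from h import *
s=cam('side'); bonnets(s);print(); bonnets(s,.1,.21); bonnets(cam('top'),.1,.21)
cv2.imwrite('pics/s4.png',cv2.resize(s['frame'][60:360,220:540],None,fx=2,fy=2))
togo([.582,.225,.15],R.from_matrix(np.diag([1,-1,-1.])))
E
```

```text
time_s: 14.08
eef_pos: [0.4986, -0.1917, 0.1585]
eef_rot: [-0.002, 1.0, 0.001, -0.002]
wrist_force: [-8.9, 5.2, 77.7]
opening: 0.141
grasp_force: 70.4
time_s: 15.32
eef_pos: [0.5201, -0.0098, 0.2517]
eef_rot: [-0.0, 1.0, 0.003, 0.0]
wrist_force: [-0.6, -1.0, -0.1]
opening: 0.499
grasp_force: 0.0
[397. 125.] 5 [ 0.5227 -0.4173  0.0627] [ 0.529 -0.413  0.066]
[319. 258.] 46 [0.5831 0.23   0.073 ] [0.589 0.235 0.082]
[344. 270.] 47 [0.5191 0.2455 0.0747] [0.526 0.25  0.083]
[302. 277.] 52 [0.5985 0.2931 0.0747] [0.605 0.297 0.084]
[331. 290.] 56 [0.5316 0.3076 0.0749] [0.538 0.312 0.083]

[395. 139.] 173 [ 0.4975 -0.1823  0.153 ] [ 0.511 -0.172  0.19 ]
[380. 141.] 32 [ 0.5371 -0.1834  0.1391] [ 0.546 -0.173  0.155]
[402. 220.] 70 [ 0.5421 -0.1898  0.1656] [ 0.556 -0.179  0.192]
[402. 237.] 70 [ 0.4944 -0.1895  0.1659] [ 0.508 -0.179  0.194]
cm [  6.26 -23.83  10.14]
deg [ 0.  -0.   0.1]
```

View pics/s4.png

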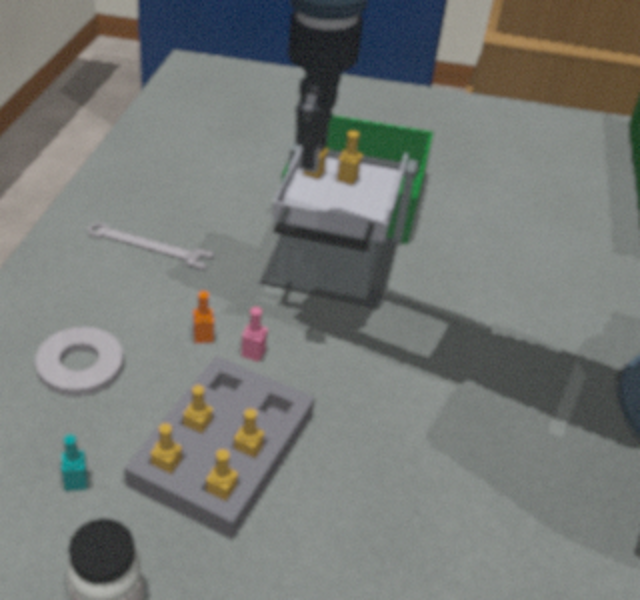

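The crop shows both placed bonnets standing in the pan at (315,160) and (350,160). The last touchdown was too hard, so I'll release slightly higher.

```bash
python3 -m handwheel '[[[0,1.5,-6,0,0,0,0],[0,3,-12,0,0,0,0],[0,4.5,-18,0,0,0,0],[0,6,-23,4,0,0,0],[0,6.1,-23.8,9,0,0,0],[0,6.1,-23.8,11,0,0,0],[0,6.1,-23.8,15,0,0,0],[0,6.1,-23.8,18,0,0,0],[0,6.1,-23.8,19.9,0,0,0],[0,6.1,-23.8,19.9,0,0,0]]]'
python3 -m handwheel '[[[0,0,0,0,0,0,0],[-1,0,0,0,0,0,0],[-1,0,0,0,0,0,0],[-1,0,0,0,0,0,0],[-1,0,0,0,0,0,0],[-1,0,0,-5,0,0,0],[-1,0,0,-11,0,0,0],[-1,0,0,-17,0,0,0],[-1,0,0,-18,0,0,0],[-1,0,0,-18,0,0,0]]]'
python3 - <<'E'
from h import *
togo([.452,-.193,.163],R.from_matrix(np.diag([1,-1,-1.])))
E
```

```text
time_s: 16.68
eef_pos: [0.5806, 0.2229, 0.0516]
eef_rot: [0.0, 1.0, -0.001, -0.001]
wrist_force: [0.4, 0.0, -0.2]
opening: 0.502
grasp_force: 0.0
time_s: 17.92
eef_pos: [0.5808, 0.2245, 0.2327]
eef_rot: [-0.0, 1.0, 0.0, 0.001]
wrist_force: [0.2, -0.3, -1.1]
opening: 0.144
grasp_force: 59.5
cm [-12.92  41.74   6.95]
deg [-0.  -0.1  0. ]
```

```bash
python3 -m handwheel '[[[-1,-1.8,5.8,0,0,0,0],[-1,-3.6,11.6,0,0,0,0],[-1,-5.4,17.4,0,0,0,0],[-1,-7.2,23.2,0,0,0,0],[-1,-9,29,0,0,0,0],[-1,-10.8,34.8,0,0,0,0],[-1,-12.5,40.5,0,0,0,0],[-1,-12.9,41.7,0,0,0,0],[-1,-12.9,41.7,0,0,0,0],[-1,-12.9,41.7,3,0,0,0]]]'
python3 -m handwheel '[[[-1,0,0,2,0,0,0],[-1,0,0,3.4,0,0,0],[-1,0,0,3.9,0,0,0],[-1,0,0,3.9,0,0,0],[0,0,0,3.9,0,0,0],[0,0,0,3.9,0,0,0],[0,0,0,0,0,0,0],[0,0,0,-5,0,0,0],[0,1,-6,-5,0,0,0],[0,2,-12,-5,0,0,0]]]'
python3 - <<'E'
from h import *
s=cam('side'); bonnets(s);print(); bonnets(s,.1,.21); bonnets(cam('top'),.1,.21)
togo([.518,.2405,.051],R.from_matrix(np.diag([1,-1,-1.])))
E
```

```text
time_s: 19.18
eef_pos: [0.4535, -0.1921, 0.2031]
eef_rot: [0.001, 1.0, 0.001, 0.002]
wrist_force: [0.3, 0.3, -1.7]
opening: 0.142
grasp_force: 59.5
time_s: 20.42
eef_pos: [0.4727, -0.0724, 0.2539]
eef_rot: [0.001, 1.0, -0.001, 0.002]
wrist_force: [0.8, 0.2, 0.1]
opening: 0.502
grasp_force: 0.0
[379. 122.] 5 [ 0.5829 -0.4193  0.062 ] [ 0.59  -0.416  0.065]
[344. 270.] 47 [0.5191 0.2457 0.0748] [0.525 0.25  0.084]
[302. 277.] 54 [0.5984 0.2934 0.0748] [0.605 0.297 0.083]
[331. 290.] 58 [0.5314 0.3074 0.0742] [0.539 0.312 0.083]

[377. 137.] 175 [ 0.5457 -0.1822  0.1522] [ 0.559 -0.169  0.19 ]
[410. 142.] 183 [ 0.4548 -0.1824  0.1523] [ 0.469 -0.171  0.19 ]
[394. 142.] 138 [ 0.4974 -0.1812  0.1446] [ 0.511 -0.172  0.17 ]
[403. 218.] 33 [ 0.5477 -0.1902  0.1747] [ 0.556 -0.182  0.192]
cm [  4.72 -30.79  20.26]
deg [-0.1 -0.1  0.4]
```

Three are standing in the pan. D is next.

```bash
python3 -m handwheel '[[[0,0.9,-6,0,0,0,0],[0,1.8,-12,0,0,0,0],[0,2.7,-18,0,0,0,0],[0,3.6,-24,0,0,0,0],[0,4.6,-29.5,2,0,0,0],[0,4.6,-30.6,8,0,0,0],[0,4.6,-30.6,13,0,0,0],[0,4.6,-30.6,17,0,0,0],[0,4.6,-30.6,20.2,0,0,0],[0,4.6,-30.6,20.2,0,0,0]]]'
python3 -m handwheel '[[[0,0,0,0,0,0,0],[-1,0,0,0,0,0,0],[-1,0,0,0,0,0,0],[-1,0,0,0,0,0,0],[-1,0,0,0,0,0,0],[-1,0,0,-5,0,0,0],[-1,0,0,-11,0,0,0],[-1,0,0,-17,0,0,0],[-1,0,0,-18,0,0,0],[-1,0,0,-18,0,0,0]]]'
python3 - <<'E'
from h import *
togo([.548,-.115,.163],R.from_matrix(np.diag([1,-1,-1.])))
E
```

```text
time_s: 21.78
eef_pos: [0.5168, 0.2324, 0.0486]
eef_rot: [0.0, 1.0, -0.0, -0.002]
wrist_force: [-0.6, -0.4, 0.8]
opening: 0.497
grasp_force: 0.0
time_s: 23.02
eef_pos: [0.5179, 0.2333, 0.231]
eef_rot: [-0.0, 1.0, 0.0, 0.001]
wrist_force: [-0.4, 0.8, -1.3]
opening: 0.141
grasp_force: 58.7
cm [ 2.98 34.83  6.79]
deg [-0.  -0.1  0. ]
```

```bash
python3 -m handwheel '[[[-1,0.5,6,0,0,0,0],[-1,1,12,0,0,0,0],[-1,1.5,18,0,0,0,0],[-1,2,24,0,0,0,0],[-1,2.5,30,0,0,0,0],[-1,3,34,0,0,0,0],[-1,3,34.8,0,0,0,0],[-1,3,34.8,0,0,0,0],[-1,3,34.8,3,0,0,0]]]'
python3 -m handwheel '[[[-1,0,0,2,0,0,0],[-1,0,0,3.4,0,0,0],[-1,0,0,4,0,0,0],[-1,0,0,4,0,0,0],[0,0,0,4,0,0,0],[0,0,0,4,0,0,0],[0,0,0,0,0,0,0],[0,0,0,-5,0,0,0],[0,1,-6,-5,0,0,0],[0,2,-12,-5,0,0,0]]]'
python3 - <<'E'
from h import *
s=cam('side'); bonnets(s);print(); bonnets(s,.1,.21); bonnets(cam('top'),.1,.21)
togo([.598,.288,.051],R.from_matrix(np.diag([1,-1,-1.])))
E
```

```text
time_s: 24.15
eef_pos: [0.5492, -0.1138, 0.2014]
eef_rot: [0.0, 1.0, 0.001, 0.002]
wrist_force: [0.7, -0.7, -1.0]
opening: 0.143
grasp_force: 58.9
time_s: 25.4
eef_pos: [0.5689, 0.0057, 0.2521]
eef_rot: [0.0, 1.0, -0.001, 0.002]
wrist_force: [0.4, 0.8, 0.3]
opening: 0.501
grasp_force: 0.0
[379. 122.] 5 [ 0.5828 -0.4188  0.0623] [ 0.59  -0.416  0.064]
[396. 125.] 6 [ 0.5239 -0.4187  0.0619] [ 0.532 -0.416  0.064]
[412. 128.] 4 [ 0.4711 -0.4193  0.0625] [ 0.476 -0.417  0.064]
[302. 277.] 52 [0.5985 0.2932 0.0743] [0.605 0.298 0.084]
[331. 290.] 58 [0.5316 0.3078 0.0745] [0.538 0.313 0.083]

[374. 144.] 352 [ 0.5467 -0.1431  0.1526] [ 0.563 -0.093  0.191]
[395. 139.] 174 [ 0.4976 -0.1822  0.1524] [ 0.51  -0.172  0.189]
[410. 142.] 182 [ 0.4548 -0.1822  0.1526] [ 0.469 -0.173  0.19 ]
[375. 219.] 70 [ 0.5445 -0.1123  0.1652] [ 0.56  -0.101  0.193]
[402. 220.] 70 [ 0.5421 -0.1898  0.1656] [ 0.556 -0.179  0.194]
[402. 237.] 71 [ 0.4943 -0.1892  0.1654] [ 0.508 -0.178  0.192]
[403. 253.] 71 [ 0.4519 -0.1899  0.1659] [ 0.466 -0.179  0.195]
cm [  3.09 -27.7   20.09]
deg [-0.1 -0.1  0.3]
```

```bash
python3 -m handwheel '[[[0,0.7,-6,0,0,0,0],[0,1.4,-12,0,0,0,0],[0,2.1,-18,0,0,0,0],[0,2.8,-24,0,0,0,0],[0,3.1,-27.7,4,0,0,0],[0,3.1,-27.7,10,0,0,0],[0,3.1,-27.7,14,0,0,0],[0,3.1,-27.7,17.5,0,0,0],[0,3.1,-27.7,20,0,0,0],[0,3.1,-27.7,20,0,0,0]]]'
python3 -m handwheel '[[[0,0,0,0,0,0,0],[-1,0,0,0,0,0,0],[-1,0,0,0,0,0,0],[-1,0,0,0,0,0,0],[-1,0,0,0,0,0,0],[-1,0,0,-5,0,0,0],[-1,0,0,-11,0,0,0],[-1,0,0,-17,0,0,0],[-1,0,0,-18,0,0,0],[-1,0,0,-18,0,0,0]]]'
python3 - <<'E'
from h import *
togo([.5,-.115,.163],R.from_matrix(np.diag([1,-1,-1.])))
E
```

```text
time_s: 26.75
eef_pos: [0.5973, 0.2813, 0.048]
eef_rot: [0.001, 1.0, 0.0, -0.002]
wrist_force: [-0.3, 0.1, 0.1]
opening: 0.5
grasp_force: 0.0
time_s: 28.0
eef_pos: [0.5988, 0.2822, 0.2309]
eef_rot: [0.0, 1.0, 0.0, 0.001]
wrist_force: [-0.4, -0.3, -2.2]
opening: 0.139
grasp_force: 59.0
cm [-9.91 39.71  6.78]
deg [ 0.  -0.1  0. ]
```

```bash
python3 -m handwheel '[[[-1,-1.5,6,0,0,0,0],[-1,-3,12,0,0,0,0],[-1,-4.5,18,0,0,0,0],[-1,-6,24,0,0,0,0],[-1,-7.5,30,0,0,0,0],[-1,-9,36,0,0,0,0],[-1,-9.9,39.7,0,0,0,0],[-1,-9.9,39.7,0,0,0,0],[-1,-9.9,39.7,3,0,0,0]]]'
python3 -m handwheel '[[[-1,0,0,2,0,0,0],[-1,0,0,3.4,0,0,0],[-1,0,0,4,0,0,0],[-1,0,0,4,0,0,0],[0,0,0,4,0,0,0],[0,0,0,4,0,0,0],[0,0,0,0,0,0,0],[0,0,0,-5,0,0,0],[0,1,-6,-5,0,0,0],[0,2,-12,-5,0,0,0]]]'
python3 - <<'E'
from h import *
s=cam('side'); bonnets(s);print(); bonnets(s,.1,.21); bonnets(cam('top'),.1,.21)
togo([.531,.302,.051],R.from_matrix(np.diag([1,-1,-1.])))
E
```

```text
time_s: 29.12
eef_pos: [0.5005, -0.1151, 0.2002]
eef_rot: [0.0, 1.0, -0.0, 0.001]
wrist_force: [0.4, -0.5, -2.5]
opening: 0.144
grasp_force: 59.2
time_s: 30.38
eef_pos: [0.5208, 0.0058, 0.2519]
eef_rot: [0.0, 1.0, -0.001, 0.002]
wrist_force: [1.1, -0.1, -1.3]
opening: 0.499
grasp_force: 0.0
[331. 290.] 57 [0.5315 0.3076 0.0744] [0.539 0.313 0.084]

[391. 147.] 330 [ 0.4986 -0.1427  0.1523] [ 0.512 -0.095  0.19 ]
[410. 142.] 182 [ 0.4548 -0.1823  0.1524] [ 0.469 -0.173  0.19 ]
[380. 142.] 37 [ 0.5376 -0.1828  0.1365] [ 0.543 -0.172  0.155]
[370. 155.] 112 [ 0.548  -0.1017  0.1428] [ 0.562 -0.094  0.159]
[377. 219.] 40 [ 0.5426 -0.1171  0.1723] [ 0.555 -0.108  0.196]
[402. 220.] 70 [ 0.5421 -0.1897  0.1657] [ 0.557 -0.179  0.191]
[375. 236.] 74 [ 0.4974 -0.1128  0.1666] [ 0.511 -0.1    0.194]
[402. 237.] 71 [ 0.4943 -0.1892  0.1654] [ 0.508 -0.178  0.194]
[403. 253.] 70 [ 0.4519 -0.1898  0.1657] [ 0.466 -0.178  0.194]
cm [  1.23 -29.14  20.06]
deg [-0.1 -0.1  0.4]
```

```bash
python3 -m handwheel '[[[0,0.3,-6,0,0,0,0],[0,0.6,-12,0,0,0,0],[0,0.9,-18,0,0,0,0],[0,1.1,-24,0,0,0,0],[0,1.1,-29,3,0,0,0],[0,1.1,-29.4,9,0,0,0],[0,1.1,-29.4,13,0,0,0],[0,1.1,-29.4,17.5,0,0,0],[0,1.1,-29.4,20,0,0,0],[0,1.1,-29.4,20,0,0,0]]]'
python3 -m handwheel '[[[0,0,0,0,0,0,0],[-1,0,0,0,0,0,0],[-1,0,0,0,0,0,0],[-1,0,0,0,0,0,0],[-1,0,0,0,0,0,0],[-1,0,0,-5,0,0,0],[-1,0,0,-11,0,0,0],[-1,0,0,-17,0,0,0],[-1,0,0,-18,0,0,0],[-1,0,0,-18,0,0,0]]]'
python3 - <<'E'
from h import *
togo([.452,-.115,.163],R.from_matrix(np.diag([1,-1,-1.])))
E
```

```text
time_s: 31.72
eef_pos: [0.5293, 0.298, 0.048]
eef_rot: [0.001, 1.0, 0.0, -0.002]
wrist_force: [-0.5, 0.4, -0.3]
opening: 0.502
grasp_force: 0.0
time_s: 32.98
eef_pos: [0.5306, 0.2993, 0.2303]
eef_rot: [-0.0, 1.0, 0.0, 0.0]
wrist_force: [-0.6, -0.3, -2.2]
opening: 0.144
grasp_force: 59.9
cm [-7.88 41.42  6.73]
deg [-0. -0.  0.]
```

```bash
python3 -m handwheel '[[[-1,-1.1,6,0,0,0,0],[-1,-2.2,12,0,0,0,0],[-1,-3.3,18,0,0,0,0],[-1,-4.4,24,0,0,0,0],[-1,-5.5,30,0,0,0,0],[-1,-6.7,36,0,0,0,0],[-1,-7.9,41.4,0,0,0,0],[-1,-7.9,41.4,0,0,0,0],[-1,-7.9,41.4,0,0,0,0],[-1,-7.9,41.4,3,0,0,0]]]'
python3 -m handwheel '[[[-1,0,0,2,0,0,0],[-1,0,0,3.4,0,0,0],[-1,0,0,3.9,0,0,0],[-1,0,0,3.9,0,0,0],[0,0,0,3.9,0,0,0],[0,0,0,3.9,0,0,0],[0,0,0,0,0,0,0],[0,0,0,-5,0,0,0],[-0.3,1,-6,-5,0,0,0],[-0.3,3,-12,-5,0,0,0]]]'
python3 - <<'E'
from h import *
s=cam('side'); bonnets(s);print(); bonnets(s,.1,.21); bonnets(cam('top'),.1,.21)
P=cloud(s); q=P[(s['depth']>0)&(P[...,0]>.46)&(P[...,0]<.54)&(P[...,1]>-.05)&(P[...,1]<.0)&(P[...,2]>.1)&(P[...,2]<.16)]
print('bar',len(q),np.median(q,0),q.max(0))
cv2.imwrite('pics/s5.png',cv2.resize(s['frame'][60:360,220:540],None,fx=2,fy=2))
togo([.5,-.025,.21],R.from_matrix(np.diag([1,-1,-1.])))
E
```

```text
time_s: 34.22
eef_pos: [0.4533, -0.1139, 0.2009]
eef_rot: [0.001, 1.0, 0.001, 0.001]
wrist_force: [0.7, -0.6, -2.0]
opening: 0.142
grasp_force: 59.9
time_s: 35.48
eef_pos: [0.4825, 0.0049, 0.2522]
eef_rot: [0.0, 1.0, -0.001, 0.002]
wrist_force: [1.1, 0.4, 0.5]
opening: 0.354
grasp_force: 0.0
[412. 128.] 4 [ 0.471  -0.4179  0.0633] [ 0.476 -0.416  0.064]

[374. 144.] 348 [ 0.5467 -0.1432  0.1529] [ 0.563 -0.094  0.19 ]
[408. 150.] 319 [ 0.4527 -0.1369  0.1561] [ 0.469 -0.093  0.19 ]
[390. 154.] 160 [ 0.4973 -0.1238  0.1424] [ 0.512 -0.093  0.161]
[379. 219.] 15 [ 0.544  -0.1216  0.1714] [ 0.552 -0.117  0.193]
[402. 220.] 69 [ 0.5421 -0.1899  0.1647] [ 0.556 -0.179  0.194]
[378. 236.] 32 [ 0.4958 -0.119   0.1715] [ 0.509 -0.111  0.193]
[402. 237.] 69 [ 0.4944 -0.1894  0.1653] [ 0.508 -0.179  0.193]
[375. 253.] 65 [ 0.4491 -0.1125  0.1669] [ 0.461 -0.101  0.194]
[403. 253.] 73 [ 0.4516 -0.1901  0.1658] [ 0.465 -0.178  0.194]
bar 183 [ 0.49958553 -0.01880819  0.13535259] [ 0.5396909  -0.01324215  0.14127634]
cm [1.7  3.47 4.14]
deg [-0.1 -0.1  0.4]
```

View pics/s5.png

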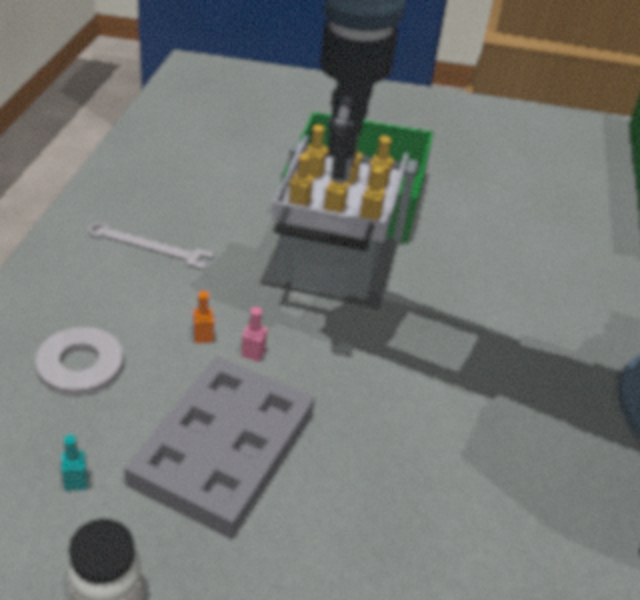

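The crop shows all six bonnets standing in the level pan, around (340,180), and the tray empty. Next I'll grip the bar at (0.50, -0.025, 0.133).

```bash
python3 -m handwheel '[[[-0.3,1.8,3.4,0,0,0,0.4],[-0.3,1.8,3.4,4,0,0,0.4],[-0.3,1.8,3.4,4,0,0,0.4],[-0.3,1.8,3.4,8,0,0,0.4],[-0.3,1.8,3.4,12,0,0,0.4],[-0.3,1.8,3.4,13.6,0,0,0.4],[-0.3,1.8,3.4,13.6,0,0,0.4]]]'
python3 -m handwheel '[[[-1,0,0,0,0,0,0],[-1,0,0,0,0,0,0],[-1,0,0,0,0,0,0],[-1,0,0,0,0,0,0],[-1,0,0,0,0,0,0]]]'
python3 - <<'E'
from h import *
hy,hz=-.25,.115
o=obs(); y,z=o['eef_pos'][1:]
for i,a in enumerate(np.linspace(.08,1.33,26)): print(np.round(a-.08,2),np.round([.2257*(np.cos(.08)-np.cos(a))*100, -(.2257*(np.sin(a)-np.sin(.08)))*100],1))
E
```

```text
time_s: 36.45
eef_pos: [0.4996, -0.0295, 0.1146]
eef_rot: [-0.0, 1.0, -0.003, -0.0]
wrist_force: [0.3, 0.4, 0.2]
opening: 0.353
grasp_force: 0.0
time_s: 37.08
eef_pos: [0.5006, -0.0261, 0.1162]
eef_rot: [-0.003, 1.0, -0.003, 0.001]
wrist_force: [-0.1, 15.7, 2.1]
opening: 0.139
grasp_force: 58.4
{'time_s': 37.075, 'eef_pos': [0.501, -0.026, 0.116], 'eef_rot': [-0.003, 1.0, -0.003, 0.001], 'wrist_force': [-0.148, 15.749, 2.05], 'opening': 0.139, 'grasp_force': 58.421}
0.0 [ 0. -0.]
0.05 [ 0.1 -1.1]
0.1 [ 0.3 -2.2]
0.15 [ 0.5 -3.3]
0.2 [ 0.8 -4.4]
0.25 [ 1.1 -5.5]
0.3 [ 1.5 -6.6]
0.35 [ 2.  -7.6]
0.4 [ 2.5 -8.6]
0.45 [ 3.  -9.6]
0.5 [  3.6 -10.6]
0.55 [  4.3 -11.5]
0.6 [  4.9 -12.4]
0.65 [  5.7 -13.2]
0.7 [  6.5 -14.1]
0.75 [  7.3 -14.9]
0.8 [  8.1 -15.6]
0.85 [  9.  -16.3]
0.9 [  9.9 -16.9]
0.95 [ 10.9 -17.5]
1.0 [ 11.9 -18.1]
1.05 [ 12.9 -18.6]
1.1 [ 13.9 -19.1]
1.15 [ 15.  -19.5]
1.2 [ 16.  -19.8]
1.25 [ 17.1 -20.1]
```

```bash
python3 -m handwheel '[[[-1,0,-0.3,-1.1,0,0,0],[-1,0,-0.1,-2.2,0,0,0],[-1,0,0.1,-3.3,0,0,0],[-1,0,0.4,-4.4,0,0,0],[-1,0,0.7,-5.5,0,0,0],[-1,0,1.1,-6.6,0,0,0],[-1,0,1.6,-7.6,0,0,0],[-1,0,2.1,-8.6,0,0,0],[-1,0,2.6,-9.6,0,0,0],[-1,0,3.2,-10.6,0,0,0]]]'
python3 -m handwheel '[[[-1,0,0,0,0,0,0],[-1,0,0.7,-0.9,0,0,0],[-1,0,1.3,-1.8,0,0,0],[-1,0,2.1,-2.6,0,0,0],[-1,0,2.9,-3.5,0,0,0],[-1,0,2.9,-3.5,0,0,0]]]'
python3 - <<'E'
from h import *
t=cam('top');s=cam('side')
cv2.imwrite('pics/s6.png',np.hstack([cv2.resize(c['frame'][a:a+110,b:b+130],None,fx=3,fy=3) for c,a,b in ((s,60,335),(t,180,355))]))
obs()
E
```

```text
time_s: 38.33
eef_pos: [0.5, -0.06, 0.2216]
eef_rot: [-0.002, 1.0, -0.003, 0.001]
wrist_force: [5.5, 5.5, -5.8]
opening: 0.138
grasp_force: 58.4
time_s: 39.08
eef_pos: [0.4997, -0.0882, 0.2587]
eef_rot: [-0.002, 1.0, -0.003, 0.001]
wrist_force: [-4.6, 12.2, 11.0]
opening: 0.137
grasp_force: 61.6
{'time_s': 39.175, 'eef_pos': [0.5, -0.088, 0.259], 'eef_rot': [-0.002, 1.0, -0.003, 0.001], 'wrist_force': [-3.633, 11.452, 11.472], 'opening': 0.136, 'grasp_force': 61.635}
```

View pics/s6.png

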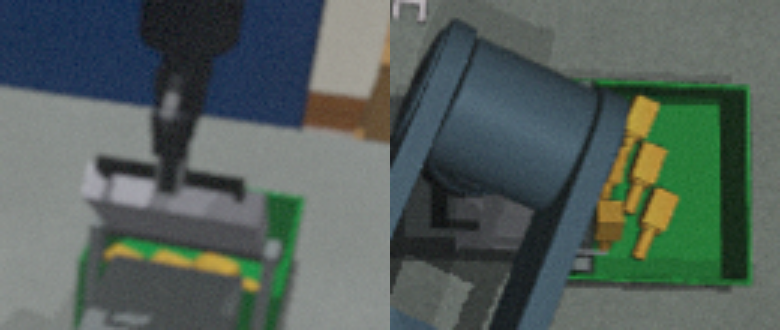

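The picture shows the pan about 0.7 rad up and brass parts already in the tote, around (640,180) in the top half. I'll keep tipping towards the upper stop.

```bash
python3 -m handwheel '[[[-1,0,0.8,-0.8,0,0,0],[-1,0,1.6,-1.5,0,0,0],[-1,0,2.5,-2.2,0,0,0],[-1,0,3.4,-2.8,0,0,0],[-1,0,4.4,-3.4,0,0,0],[-1,0,5.4,-4,0,0,0],[-1,0,6.4,-4.5,0,0,0],[-1,0,7.4,-5,0,0,0],[-1,0,8.5,-5.4,0,0,0],[-1,0,9.5,-5.7,0,0,0]]]'
python3 -m handwheel '[[[-1,0,0.3,-0.1,0,0,0],[-1,0,0.3,-0.1,0,0,0],[-1,0,0.3,-0.1,0,0,0],[-1,0,0.3,-0.1,0,0,0]]]'
python3 - <<'E'
from h import *
t=cam('top');s=cam('side')
cv2.imwrite('pics/s7.png',np.hstack([cv2.resize(c['frame'][a:a+110,b:b+130],None,fx=3,fy=3) for c,a,b in ((s,60,335),(t,180,355))]))
for c in(t,s): bonnets(c,-.1,.4,(.3,.9,-.6,.1));print()
E
```

```text
time_s: 40.42
eef_pos: [0.4993, -0.1837, 0.3185]
eef_rot: [-0.0, 1.0, -0.003, 0.003]
wrist_force: [-6.6, 12.6, 21.8]
opening: 0.137
grasp_force: 62.4
time_s: 40.92
eef_pos: [0.4993, -0.1872, 0.3196]
eef_rot: [0.0, 1.0, -0.003, 0.003]
wrist_force: [-7.4, 9.7, 22.6]
opening: 0.135
grasp_force: 62.3
[443. 253.] 148 [ 0.4572 -0.344   0.0276] [ 0.486 -0.323  0.038]
[430. 251.] 107 [ 0.4645 -0.2996  0.0391] [ 0.48  -0.282  0.06 ]

[375. 143.] 39 [ 0.576  -0.3344  0.0321] [ 0.595 -0.215  0.104]
[402. 147.] 120 [ 0.4886 -0.3242  0.0415] [ 0.538 -0.21   0.109]
[418. 155.] 17 [ 0.4342 -0.3199  0.0275] [ 0.441 -0.217  0.091]
```

View pics/s7.png

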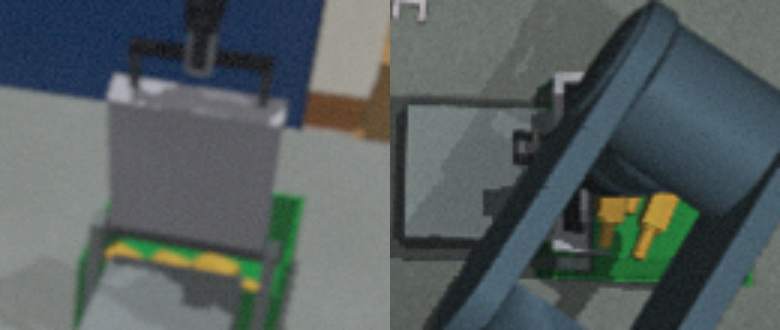

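The picture shows the pan nearly upright at about 1.22 rad, with parts lying in the tote at (615,205) and (655,225). I'll swing it back down.

```bash
python3 -m handwheel '[[[-1,0,-2.5,0.8,0,0,0],[-1,0,-4.5,1.8,0,0,0],[-1,0,-6.5,3,0,0,0],[-1,0,-8.3,4.3,0,0,0],[-1,0,-9.9,5.8,0,0,0],[-1,0,-11.5,7.5,0,0,0],[-1,0,-12.8,9.3,0,0,0],[-1,0,-13.9,11.3,0,0,0],[-1,0,-14.9,13.3,0,0,0],[-1,0,-14.9,13.3,0,0,0]]]'
python3 -m handwheel '[[[-1,0,-0.7,2.2,0,0,0],[-1,0,-1.2,4.4,0,0,0],[-1,0,-1.5,6.8,0,0,0],[-1,0,-1.5,7.2,0,0,0],[-1,0,-1.5,7.2,0,0,0]]]'
```

```text
time_s: 42.28
eef_pos: [0.5013, -0.0397, 0.1792]
eef_rot: [0.001, 1.0, -0.003, 0.002]
wrist_force: [10.4, -3.6, -5.1]
opening: 0.137
grasp_force: 64.4
time_s: 42.9
eef_pos: [0.5036, -0.0261, 0.1129]
eef_rot: [0.002, 1.0, -0.003, 0.004]
wrist_force: [-2.7, -3.0, 28.6]
opening: 0.134
grasp_force: 76.5
```

```bash
python3 -m handwheel '[[[-0.3,0,0,0,0,0,0],[-0.3,0,0,0,0,0,0],[-0.3,0,0,-5,0,0,0],[-0.3,0,0,-10,0,0,0],[-0.3,0,-6,-12,0,0,0],[-0.3,-3,-12,-12,0,0,0],[-0.3,-5,-18,-12,0,0,0],[-0.3,-7,-24,-12,0,0,0],[-0.3,-7,-24,-12,0,0,0],[-0.3,-7,-24,-12,0,0,0]]]'
python3 - <<'E'
from h import *
t=cam('top');s=cam('side')
cv2.imwrite('pics/s8.png',np.hstack([cv2.resize(c['frame'][a:a+150,b:b+130],None,fx=3,fy=3) for c,a,b in ((s,60,335),(t,160,355))]))
for c in(t,s): bonnets(c,-.1,.4,(.3,.9,-.6,.1));print()
P=cloud(s); q=P[(s['depth']>0)&(P[...,0]>.45)&(P[...,0]<.55)]
print('floor',[(y,np.median(q[(abs(q[:,1]-y)<.01),2]).round(4)) for y in (-.22,-.18,-.14,-.1)])
E
```

```text
time_s: 44.15
eef_pos: [0.4305, 0.2162, 0.2274]
eef_rot: [0.0, 1.0, -0.002, -0.001]
wrist_force: [-0.2, 0.3, -0.4]
opening: 0.35
grasp_force: 0.0
[433. 233.] 653 [ 0.518  -0.3104  0.0371] [ 0.586 -0.259  0.123]
[443. 253.] 157 [ 0.4591 -0.3444  0.0283] [ 0.489 -0.323  0.037]


floor [(-0.22, np.float64(0.1138)), (-0.18, np.float64(0.1135)), (-0.14, np.float64(0.1133)), (-0.1, np.float64(0.1146))]
```

View pics/s8.png

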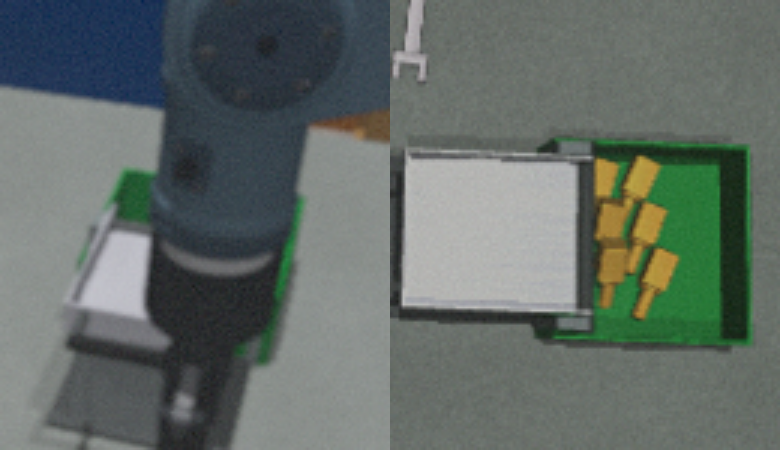

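The top view shows the empty level pan and six brass parts inside the tote. I'll check the heights of the ones nearest the lip.

```bash
python3 - <<'E'
from h import *
t=cam('top'); P=cloud(t)
for u,v in ((605,178),(612,220),(612,265),(640,178),(650,225),(660,268)):
    x,y=355+(u-390)//3,160+v//3; print(P[y-1:y+2,x-1:x+2].reshape(-1,3).mean(0).round(3))
obs()
E
```

```text
[ 0.563 -0.292  0.03 ]
[ 0.518 -0.296  0.046]
[ 0.472 -0.295  0.051]
[ 0.563 -0.33   0.031]
[ 0.514 -0.338  0.031]
[ 0.47  -0.35   0.032]
{'time_s': 44.3, 'eef_pos': [0.432, 0.215, 0.228], 'eef_rot': [0.0, 1.0, -0.004, -0.0], 'wrist_force': [-0.7, -0.128, -0.098], 'opening': 0.351, 'grasp_force': 0.0}
```

```bash
python3 -c "
from bench import ctrl; print(ctrl.hand_in())"
```

```text
the job is handed in; nothing more can be done
None
```

The job is handed in, with no verdict returned: the last pictures show all six brass bonnets in the green tote and the pan empty and level; I never touched the wrench, flange or jar.

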